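# Weigh a wooden pattern on the bench beam scale

### The arm

A 6-joint arm with a two-finger parallel gripper is mounted at the origin on the work surface. World frame = base frame: x ahead of the robot, y to its left, z up, the work surface at z = 0. Lengths are in m, angles in degrees, forces in N, time in s.
With the tool pointing down it reaches from about 0.35 to 0.875 m from the base axis. Payload 4.2 kg.
Tool frame: the origin (TCP) lies on the centre line of the jaws, within the pads' length; the fingertips stand tip_reach ahead of it and the grasp point (between the pads) is the TCP (tip_reach is the distance from the TCP to the fingertips, in m); z points along the fingers, y is the line along which they close (so a half turn about z gives the same grasp; the last joint's range is limited). The gripper opens to 87 mm and grips with 3 to 60 N. Pads are 19 mm wide; open, the fingers measure 117 mm over their backs; the gripper's body (75 mm by 190 mm) begins 51 mm behind the grasp point.
Start: joints at [86.895, 22.042, 0.453, 0, -68.411, -14.817], TCP at [0.192, 0.595, 0.242] pointing down, gripper open.
Joint ranges: [-179.83, 179.83], [-69.29, 118.12], [-61.27, 80.66], [-181.25, 117.63], [-171.15, -9.14], [-177.46, 177.46]. Speed limits (degrees/s): [159.86, 159.86, 180, 180, 180, 180].

### API

Orientations are given as a 3x3 rotation matrix whose columns are the frame's x, y, z axes.
In Python, from station import sense, capture, finish_job, tip_reach gives the robot as it stands.
- The arm moves only by the tool arm_command, never from a script. Its argument "deltas" is a list of rows, each a list of 7 numbers: the turn, a rotation vector about the tool's x, y, z in rad, then the shift along the tool's x, y, z in cm, then the closure, from -1 (fully open) to 1 (shut), so that 0 is half open. In form: [[rx, ry, rz, dx, dy, dz, hand], ...]. A call has 1 to 8 rows; each row is the pose to reach, as a shift and turn from the pose commanded when the call began, along the tool's axes at that moment; what a row does not reach only later rows make up. A row lasts 1/12 s, in which the tool goes at most 41.7 mm and 7.16 degrees, less where a joint would pass 70% of its speed; a pose out of reach is approached as far as the arm can. A call with a gripper value outside its range is refused whole. The fingers move at their own pace and stop on an object; the grip force is fixed at half the most. Time passes only in rows, so rows that repeat a pose let the fingers close. It gives the time, the measured TCP pose, the force, the opening and the grip force at its end, in the units of the state.
- sense(): the state, without advancing time (a new reading comes with each control period).
- capture(name): name is "scene" or "top"; returns a dict with "pixels" (420x560x3 uint8, blue, green, red), "fovy" (degrees; the focal length in pixels is half the picture's height over the tangent of half this angle, whatever the lens; pixels are square), "cx", "cy" (the principal point, pixels), "k1" (the pictures are not rectified: a ray, as slopes to the right and down, at radius r is drawn at 1 + k1 r^2 times it, then the intrinsics apply), "rvec" (rotation vector, rad) and "tvec" (3), from world to camera coordinates, as OpenCV has them. Camera axes: x right, y down, z forward; pixel columns grow to the right and rows downward; lengths in m; the calibration is good to about 2 mm. A picture is of the moment at which its call begins. There is no depth.
- finish_job(): hands the job in; it is judged then, once.
The state is a dict: "time_s": time; "joints": joint angles; "joint_velocities": joint speeds; "effort": joint torques, N m; "tcp_pos": TCP position; "ee_rot": TCP orientation; "wrist_force": force on the tool from outside, world axes, zero at the start; "moment": the same for the moment, N m; "gripper_width": opening from 0.0 (shut) to 1.0 (fully open); "gripper_force": force on a finger pad.
Only numpy, scipy, OpenCV 4.12 (cv2) and the standard library are available. Lean on these libraries where they do the work, as an engineer would, in place of code of your own. Each camera call takes 0.05 s, during which the arm holds its last target. There are 200 camera calls.

### The job

Weigh the finished wooden pipe-bend pattern on the green bench beam scale: set it down gently in the middle of the pan, standing on its big round flange, and let go. Then nudge the brass poise out along the notched beam with the fingertips, easing it up over each notch with less than 7 N, never gripping it or shoving it, until it sits fully down in its notches and the beam, swinging free, comes to rest with the red pointer level with the green band of the index post. Do not lean on the beam or the pan, and leave the gouge, the core box and the try square where they lie.

Things in the scene. Friction and masses are not known exactly. Their poses are not given: they have to be found in the camera images.
- scale: Fixed green cast-iron bench beam scale. Origin: on the bench top, below the fulcrum; y runs along the beam from fulcrum to pointer (poise side), pan on the -y side. Base: x +-65 mm, y -175 to 25, top 32 mm high; then a tongue, x +-25 mm, to y 330, top 24 mm high. Fulcrum fork at y 0: 34 (x) by 28 mm (y), 140 mm high. Stop fork (y 270, 30 mm wide) and index post (y 317): 162 mm high.
- beam: Steel beam on the fulcrum, 8 mm thick (x), 22 mm high, tips up or down 0.06 rad to its stops. Origin on the pivot, 125 mm above the bench; y along the beam to the pointer, tipping with it; z square to it. Top edge 12 mm above the origin, with V notches (7 mm wide, 2 deep, 30 degree flanks, 11 mm flats between) every 18 mm, 40 to 238 mm from the pivot; end block at 245 mm, 17 mm above the origin.
- zero_notch (a point): Where the poise's origin lies on the beam when it sits in its zero notch, 58 mm from the pivot, as at the start: empty pan, pointer centred. The farthest setting is 9 notches (162 mm) outwards, 450 g. Each notch (18 mm) outwards balances 50 g more in the pan and, when the beam is off its stops, lowers the pointer by 6 mm.
- poise: Brass sliding weight, 0.28 kg, saddled loosely on the beam. Origin: midway between its two nibs (36 mm apart along y), at their underside; seated, it lies 10 mm above the beam's y axis, with the nibs up on the flats 11.8 mm. Axes as the beam's. Above the beam a thumb block, below it a bob 34 (x) by 42 mm (y), down to 52 mm below the origin. It can rise 6 mm, not come off.
- poise_top (a point): Top centre of the poise's brass thumb block: 20 mm (x) by 42 mm (y), its top 32 mm and its foot 4 mm above the poise's origin. Pushed level while the beam is on its upper stop it binds (6 to 10 N): the finger's drag keeps the nibs down. A finger that eases up as it pushes (7 mm on, 8 up) needs 2 to 5 N; so does a level push near balance. On the flats it slides freely.
- pointer (a point): Tip of the red pointer at the beam's outer end, 305 mm from the pivot. Pan heavier: it rests on its upper stop, 18 mm above the index; poise too far out: 18 mm below. Let alone, the beam comes to rest in about 1 s.
- index (a point): Centre of the green band (9 mm high, between two black lines) on the white index post just beyond the pointer; z up. The pointer is centred when its tip is as high as this point; the band reaches 4.5 mm up and down.
- pan_floor (a point): Centre of the floor of the round aluminium pan, 100 mm to the -y side of the fulcrum, 165 mm above the bench when level. Floor flat to 60 mm from the centre, rim 6 mm high, 142 mm across over all. The pan stays level and sinks 6 mm to its stop when loaded; a load weighs alike anywhere in it.
- pattern: Pale wooden pattern of a flanged pipe bend, 0.26 to 0.43 kg. Origin: centre of the underside of the flange (100 mm across, 16 thick) it stands on; z up. Neck 50 mm across. At 78 mm height a branch 50 mm across runs along -x to 50 mm, then a flange 68 across, 12 thick, then a red core print 32 across, ending at 82 mm. Bend's top at 103 mm. Grip the bend along y (50 mm) at 78 mm height.
- gouge: Bystander: wood gouge, 250 mm long, lying on the bench on the right (-y); handle 26 mm thick. Leave it.
- core_box: Bystander: half of a wooden core box, 100 x 74 x 40 mm, on the bench on the left (+y). Leave it.
- try_square: Bystander: try square, dark wooden stock 100 x 22 x 16 mm, steel blade 150 mm, flat on the bench. Leave it.
There are look-alikes about, which are no part of the job. There is more than one size of the pattern; the one meant has the size given above.

How it is judged:
By the outcome, as a careful person would: the job done as asked, in the order asked, and still so for the second after the job is handed in, with the robot touching nothing.
It also fails if it takes over 72 s, if anything falls off the work surface, if the arm or the gripper's body presses on something with over 40 N, if the wrist force passes 120 N, or if a joint passes its speed limit or range.

## Working session

There is one attempt and no reset: what is moved stays moved. The work goes in short steps, Python scripts to look and compute and a tool call to move; the robot and the scene stay as the last step left them, time stands still between calls to the robot, and variables do not carry over. Pictures are saved under pics/ and viewed, at most 10 in all, crops included, and the job is handed in when it is done.

Besides the shell and the picture viewer there is one more tool, called after "Call:" as a command line: name --pt "numbers of a row" for each row, then --argument value for the rest. arm_command: Moves the arm, as the interface text tells. Its arguments: {"type":"object","properties":{"deltas":{"type":"array"}},"required":["deltas"]}

```bash
ls; mkdir -p pics; cat > h.py <<'E'
import numpy as np, cv2
from station import sense, capture, finish_job, tip_reach
def cam(c):
    f=c["pixels"].shape[0]/2/np.tan(np.radians(c["fovy"])/2)
    R=cv2.Rodrigues(np.array(c["rvec"],float))[0]; t=np.array(c["tvec"],float).ravel()
    K=np.array([[f,0,c["cx"]],[0,f,c["cy"]],[0,0,1]]); return K,np.array([c["k1"],0,0,0,0.]),R,t
def ray(c,uv):
    K,d,R,t=cam(c); p=cv2.undistortPoints(np.array([[uv]],float),K,d)[0,0]
    return -R.T@t, R.T@np.array([p[0],p[1],1])
def onz(c,uv,z):
    o,d=ray(c,uv); return o+d*(z-o[2])/d[2]
def tri(c1,uv1,c2,uv2):
    o1,d1=ray(c1,uv1);o2,d2=ray(c2,uv2)
    s=np.linalg.lstsq(np.c_[d1,-d2],o2-o1,rcond=None)[0]
    a=o1+s[0]*d1;b=o2+s[1]*d2; return (a+b)/2,np.linalg.norm(a-b)
def proj(c,P):
    K,d,R,t=cam(c); return cv2.projectPoints(np.array(P,float).reshape(-1,1,3),cv2.Rodrigues(R)[0],t,K,d)[0].reshape(-1,2)
E
python3 - <<'E'
from h import *
import pickle
for n in("scene","top"):
    c=capture(n);cv2.imwrite(f"pics/{n}0.png",c["pixels"]);pickle.dump(c,open(n+"0.pkl","wb"))
    K,d,R,t=cam(c);print(n,K[0,0],-R.T@t,c["k1"])
print(tip_reach if not callable(tip_reach) else tip_reach());s=sense();print(s)
E
```

```text
pics
scene 482.7131855677981 [0.95539949 0.32647839 1.07873953] -0.10301414029202914
top 426.2933049884629 [0.36628237 0.01647184 1.22923861] -0.11537768272438645
0.019
{'time_s': 0.1, 'joints': array([ 8.68939045e+01,  2.20846311e+01,  3.88221848e-01, -2.42661912e-02,
       -6.84108264e+01, -1.48153531e+01]), 'joint_velocities': array([-0.02131745,  0.00723145,  0.09372586,  0.14603278,  0.11809529,
        0.08044585]), 'effort': array([-3.52493762e-04, -3.91689742e+01,  1.87935805e+01,  4.23182622e+00,
        1.34622541e-02, -7.43013834e-05]), 'tcp_pos': array([0.19216606, 0.59420396, 0.24059403]), 'ee_rot': array([[ 9.51431225e-01, -3.07860973e-01, -4.94646226e-04],
       [-3.07861355e-01, -9.51429437e-01, -1.84749475e-03],
       [ 9.81505519e-05,  1.91004665e-03, -9.99998171e-01]]), 'wrist_force': array([-0.34015618, -0.37675792, -0.50430557]), 'moment': array([ 0.05230347, -0.00056656, -0.00191617]), 'gripper_force': 0.0, 'gripper_width': 0.9995524398117915}
```

View pics/scene0.png

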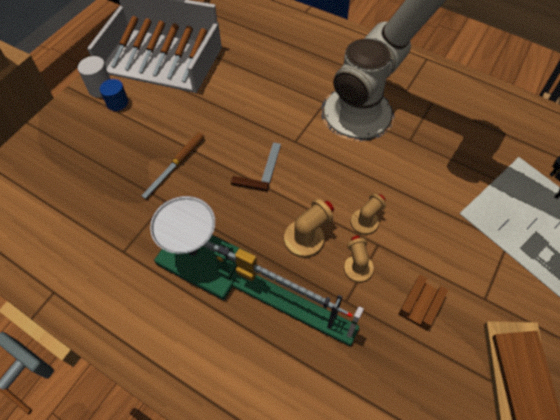

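View pics/top0.png

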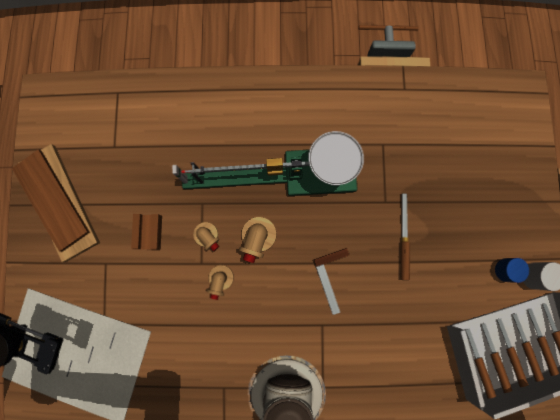

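The top view shows three patterns: a big one at (258,237), and small ones at (206,236) and (218,280). The scale runs from its pan at (335,158) to its pointer at (180,170), with the poise at (275,166). The big one's flange is about 34 px across, which is about 100 mm; the small ones are about 24 px, or about 68 mm. Next I check the big one in a close crop and measure it.

```bash
python3 - <<'E'
from h import *
import pickle
s=pickle.load(open("scene0.pkl","rb"));t=pickle.load(open("top0.pkl","rb"))
a=cv2.resize(s["pixels"][190:350,140:400],None,fx=3,fy=3,interpolation=cv2.INTER_CUBIC)[:, :780]
cv2.imwrite("pics/sc.png",a)
b=cv2.resize(t["pixels"][120:300,160:370],None,fx=3.3,fy=3.3,interpolation=cv2.INTER_CUBIC)
cv2.imwrite("pics/tc.png",b)
def blobs(c,lo,hi,mn,name,box):
    x0,y0,x1,y1=box
    h=cv2.cvtColor(c["pixels"],cv2.COLOR_BGR2HSV);m=cv2.inRange(h,lo,hi)
    n,l,st,ce=cv2.connectedComponentsWithStats(m)
    for i in range(1,n):
        if st[i,4]>=mn and x0<ce[i][0]<x1 and y0<ce[i][1]<y1: print(name,st[i],ce[i].round(1))
for c,nm,box in((s,"scene",(140,150,420,350)),(t,"top",(120,120,380,310))):
    blobs(c,(0,200,80),(6,255,255),4,nm+" red",box)
    blobs(c,(0,0,140),(179,40,255),100,nm+" white",box)
    blobs(c,(15,180,120),(28,255,255),20,nm+" brass",box)
    print(nm,[cv2.cvtColor(c["pixels"],cv2.COLOR_BGR2HSV)[v,u] for u,v in (((305,248),(245,262),(325,212),(358,312)) if nm=="scene" else ((250,225),(275,166),(250,255),(190,168)))])
E
```

```text
scene red [381 195   4   4   4] [382.5 196.5]
scene red [326 201   7   9  29] [329.1 204.4]
scene red [353 235   6   4  12] [355.4 236.7]
scene red [348 313   4   4  13] [349.6 314.6]
scene white [ 152  197   63   56 2630] [183.5 224.7]
scene brass [237 249  18  14 145] [245.3 255.8]
scene brass [237 267  15  10  61] [244.  271.6]
scene [array([ 16, 145, 172], dtype=uint8), array([ 19, 198,  54], dtype=uint8), array([ 15, 154, 103], dtype=uint8), array([  9,  16, 201], dtype=uint8)]
top red [211 243   7   7  32] [214.2 245.9]
top red [244 254  11   9  65] [249.2 257.9]
top red [211 295   7   4  23] [214.  296.7]
top white [ 310  134   51   49 1949] [335.3 158.3]
top white [317 265  22  49 340] [327.8 288.8]
top [array([ 16, 139, 158], dtype=uint8), array([ 17, 183,  60], dtype=uint8), array([  1, 218, 124], dtype=uint8), array([ 13, 156, 103], dtype=uint8)]
```

View pics/sc.png

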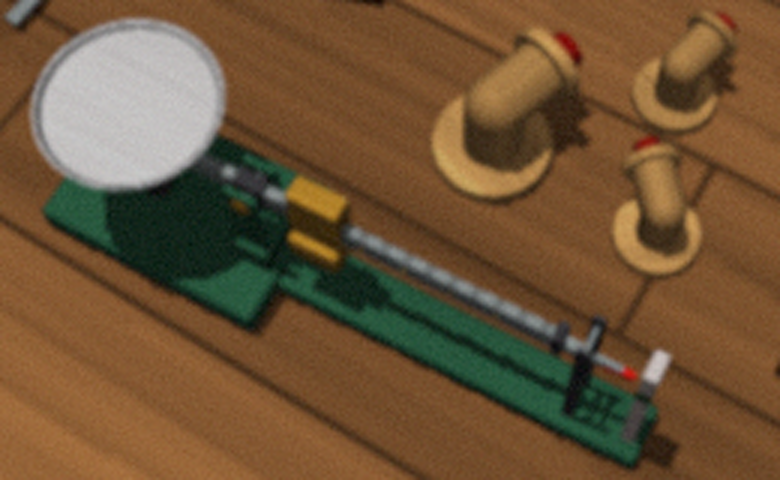

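View pics/tc.png

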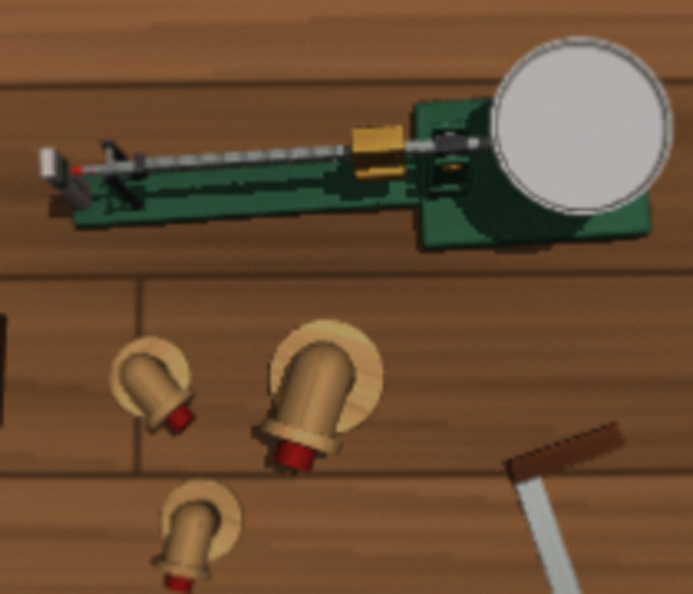

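The crops confirm it. The big pattern has its flange at top (258.8,234.2) and scene (304,237), with its red print at top (249,258) and scene (329,204). The pointer is at top (182.7,171.5) and the poise block at top (275,165).

```bash
python3 - <<'E'
from h import *
import pickle
s=pickle.load(open("scene0.pkl","rb"));t=pickle.load(open("top0.pkl","rb"))
P=lambda n,a,b:print(n,*[np.round(x,4) for x in tri(s,a,t,b)])
P("pan",(183.5,224.7),(335.3,158.3))
P("ptr",(349.6,314.6),(182.7,171.3))
P("print",(329.1,204.4),(249.2,257.9))
P("poise top",(245.3,255.8),(274.3,164.5))
print("pan z.17",onz(s,(183.5,224.7),.171),onz(t,(335.3,158.3),.171))
for c,n,box in((s,"s",(270,190,340,262)),(t,"t",(238,212,282,266))):
    x0,y0,x1,y1=box
    h=cv2.cvtColor(c["pixels"],cv2.COLOR_BGR2HSV)[y0:y1,x0:x1]
    m=cv2.inRange(h,(12,90,140),(25,200,255))
    cs=max(cv2.findContours(m,0,1)[0],key=cv2.contourArea);hl=cv2.convexHull(cs).reshape(-1,2)+[x0,y0]
    print(n,cv2.contourArea(cs))
    # flange rim pts on z plane, circle fit using far-from-branch points
    z=.016 if n=="t" else .012
    w=np.array([onz(c,p,z) for p in hl])[:,:2]
    red=np.array([.09*0,0])
    print((w*1000).round().tolist())
E
```

```text
pan [ 0.6336 -0.1263  0.1674] 0.0009
ptr [0.612  0.2736 0.1272] 0.0001
print [0.382  0.1007 0.0921] 0.0056
poise top [0.6215 0.0285 0.1573] 0.0024
pan z.17 [ 0.63470291 -0.12407825  0.171     ] [ 0.63298234 -0.12622952  0.171     ]
s 386.0
[[426.0, 34.0], [437.0, 121.0], [439.0, 122.0], [448.0, 124.0], [458.0, 124.0], [465.0, 122.0], [474.0, 119.0], [485.0, 111.0], [499.0, 88.0], [500.0, 80.0], [500.0, 75.0], [493.0, 50.0], [489.0, 45.0], [483.0, 39.0], [466.0, 28.0], [458.0, 26.0], [438.0, 26.0], [434.0, 27.0], [429.0, 29.0]]
t 362.0
[[501.0, 67.0], [498.0, 59.0], [492.0, 47.0], [481.0, 36.0], [463.0, 30.0], [440.0, 30.0], [432.0, 33.0], [423.0, 39.0], [412.0, 50.0], [407.0, 62.0], [407.0, 67.0], [441.0, 121.0], [444.0, 124.0], [464.0, 124.0], [472.0, 122.0], [478.0, 119.0], [492.0, 104.0], [498.0, 96.0], [501.0, 90.0]]
```

Candidates in the top view are the big bend at (258,236), small at (206,236) and small at (218,280). I choose the big one: its flange measures about 98 mm and its centre is at (0.451, 0.0765), yaw −19°. I now go above it.

Call:
arm_command --pt "0 0 0 2.0 2.0 0 -1" --pt "0 0 0 4.7 4.8 0 -1" --pt "0 0 0 7.4 7.5 0 -1" --pt "0 0 0 10.1 10.3 0 -1" --pt "0 0 0 12.8 13 0 -1" --pt "0 0 0 15.5 15.8 0 -1" --pt "0 0 0 18.1 18.5 0 -1" --pt "0 0 0 20.8 21.2 0 -1"

```text
time_s: 0.77
tcp_pos: [0.3251, 0.3269, 0.2413]
ee_rot: [[0.952, -0.307, -0.0], [-0.307, -0.952, -0.0], [-0.0, 0.0, -1.0]]
wrist_force: [0.3, -0.0, 0.3]
gripper_width: 0.995
gripper_force: 0.0
```

Call:
arm_command --pt "0 0 0.022 2.7 2.8 0 -1" --pt "0 0 0.022 5.4 5.5 0 -1" --pt "0 0 0.022 8.1 8.2 0 -1" --pt "0 0 0.022 10.8 11 0 -1" --pt "0 0 0.022 13.5 13.7 0 -1" --pt "0 0 0.022 16.2 16.5 0 -1" --pt "0 0 0.022 18.6 18.9 0 -1" --pt "0 0 0.022 19.8 20.1 0 -1"

```text
time_s: 1.43
tcp_pos: [0.4521, 0.0738, 0.2412]
ee_rot: [[0.943, -0.331, -0.001], [-0.331, -0.943, -0.001], [-0.0, 0.001, -1.0]]
wrist_force: [0.2, 1.0, -0.5]
gripper_width: 0.995
gripper_force: 0.0
```

Call:
arm_command --pt "0 0 0 0 0 0 -1" --pt "0 0 0 0 0 0 -1"

```text
time_s: 1.6
tcp_pos: [0.4514, 0.0759, 0.2411]
ee_rot: [[0.944, -0.331, -0.001], [-0.331, -0.944, -0.0], [-0.001, 0.001, -1.0]]
wrist_force: [-0.8, 0.1, 0.7]
gripper_width: 0.996
gripper_force: 0.0
```

```bash
python3 - <<'E'
from h import *
s=sense();print(s["tcp_pos"],s["time_s"]);print(s["ee_rot"].round(3), s["wrist_force"])
d=np.array([.451,.0765,.078])-s["tcp_pos"];print(s["ee_rot"].T@d*100)
E
```

```text
[0.45141501 0.0759053  0.2410771 ] 1.6
[[ 0.944 -0.331 -0.001]
 [-0.331 -0.944 -0.   ]
 [-0.001  0.001 -1.   ]] [-0.78233901  0.08700746  0.6977396 ]
[-0.0438038  -0.05115752 16.30773261]
```

Call:
arm_command --pt "0 0 0 0 0 2.5 -1" --pt "0 0 0 0 0 5.5 -1" --pt "0 0 0 0 0 8.5 -1" --pt "0 0 0 0 0 11 -1" --pt "0 0 0 0 0 13 -1" --pt "0 0 0 0 0 14.8 -1" --pt "0 0 0 0 0 15.8 -1" --pt "0 0 0 0 0 16.3 -1"

```text
time_s: 2.27
tcp_pos: [0.4501, 0.0773, 0.0769]
ee_rot: [[0.945, -0.327, -0.003], [-0.327, -0.945, -0.001], [-0.003, 0.002, -1.0]]
wrist_force: [-1.1, 0.4, 0.5]
gripper_width: 1.0
gripper_force: 0.0
```

Call:
arm_command --pt "0 0 0 0 0 0 0.2" --pt "0 0 0 0 0 0 0.2" --pt "0 0 0 0 0 0 0.2" --pt "0 0 0 0 0 0 0.2" --pt "0 0 0 0 0 0 0.2" --pt "0 0 0 0 0 0 0.2" --pt "0 0 0 0 0 0 0.2" --pt "0 0 0 0 0 0 0.2"

```text
time_s: 2.93
tcp_pos: [0.4516, 0.0767, 0.0789]
ee_rot: [[0.944, -0.329, 0.0], [-0.329, -0.944, 0.0], [0.0, -0.0, -1.0]]
wrist_force: [-1.3, -1.4, 2.6]
gripper_width: 0.569
gripper_force: 30.0
```

Call:
arm_command --pt "0 0 0 0 0 -0.5 0.2" --pt "0 0 0 0 0 -2 0.2" --pt "0 0 0 0 0 -5 0.2" --pt "0 0 0 0 0 -8.5 0.2" --pt "0 0 0 0 0 -12.5 0.2" --pt "0 0 0 0 0 -16 0.2" --pt "0 0 0 0 0 -19 0.2" --pt "0 0 0 0 0 -20 0.2"

```text
time_s: 3.6
tcp_pos: [0.4531, 0.0773, 0.2835]
ee_rot: [[0.945, -0.328, 0.008], [-0.328, -0.945, 0.003], [0.007, -0.006, -1.0]]
wrist_force: [0.4, -0.1, -1.8]
gripper_width: 0.567
gripper_force: 30.0
```

Call:
arm_command --pt "0 0 0 0 0 0 0.2" --pt "0 0 0 1.2 0.7 0 0.2" --pt "0 0 0 3.6 2.0 0 0.2" --pt "0 0 0 6.6 3.7 0 0.2" --pt "0 0 0 9.6 5.4 0 0.2" --pt "0 0 0 12.6 7.0 0 0.2" --pt "0 0 0 15.6 8.7 0 0.2" --pt "0 0 0 18.6 10.4 0 0.2"

```text
time_s: 4.27
tcp_pos: [0.5925, -0.0837, 0.2745]
ee_rot: [[0.944, -0.329, -0.007], [-0.329, -0.944, 0.001], [-0.007, 0.002, -1.0]]
wrist_force: [0.2, 0.7, -1.9]
gripper_width: 0.566
gripper_force: 30.0
```

Call:
arm_command --pt "0 0 0 2.4 1.3 0 0.2" --pt "0 0 0 4.2 2.3 0 0.2" --pt "0 0 0 5.3 2.95 0 0.2" --pt "0 0 0 5.3 2.95 0 0.2" --pt "0 0 0 5.3 2.95 0 0.2"

```text
time_s: 4.68
tcp_pos: [0.6323, -0.1281, 0.2743]
ee_rot: [[0.944, -0.33, -0.007], [-0.33, -0.944, 0.001], [-0.007, 0.001, -1.0]]
wrist_force: [-0.1, 0.7, -2.6]
gripper_width: 0.568
gripper_force: 30.0
```

```bash
python3 - <<'E'
from h import *
s=sense();print(s["tcp_pos"],s["time_s"],s["wrist_force"],s["moment"]);print(s["ee_rot"].round(3))
a=capture("scene")["pixels"][150:290,100:290];b=capture("top")["pixels"][110:230,260:400]
a=cv2.resize(a,(570,420),interpolation=cv2.INTER_CUBIC);b=cv2.resize(b,(490,420),interpolation=cv2.INTER_CUBIC)
cv2.imwrite("pics/pl.png",cv2.resize(np.hstack([a,b]),None,fx=.75,fy=.75))
E
```

```text
[ 0.63230359 -0.12807318  0.27430854] 4.6833 [-0.13182892  0.7445252  -2.58155706] [ 0.02118926 -0.02445523 -0.03367736]
[[ 0.944 -0.33  -0.007]
 [-0.33  -0.944  0.001]
 [-0.007  0.001 -1.   ]]
```

View pics/pl.png

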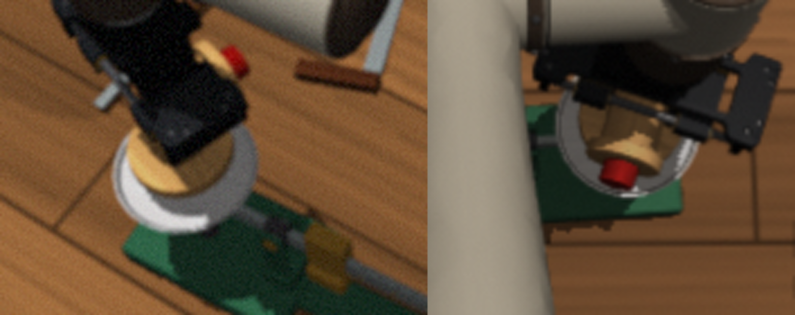

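The picture shows the pattern upright in the grip, with its flange (180,150) centred over the pan. I now lower it gently.

Call:
arm_command --pt "0 0 0 0 0 0.6 0.2" --pt "0 0 0 0 0 1.3 0.2" --pt "0 0 0 0 0 1.9 0.2" --pt "0 0 0 0 0 2.3 0.2" --pt "0 0 0 0 0 2.6 0.2" --pt "0 0 0 0 0 2.7 0.2" --pt "0 0 0 0 0 2.8 0.2" --pt "0 0 0 0 0 2.8 0.2"

```text
time_s: 5.45
tcp_pos: [0.6334, -0.1279, 0.2505]
ee_rot: [[0.944, -0.329, 0.0], [-0.329, -0.944, -0.0], [0.0, -0.0, -1.0]]
wrist_force: [-0.6, -0.1, -3.0]
gripper_width: 0.568
gripper_force: 30.0
```

Call:
arm_command --pt "0 0 0 0 0 0.1 0.2" --pt "0 0 0 0 0 0.2 0.2" --pt "0 0 0 0 0 0.3 0.2" --pt "0 0 0 0 0 0.4 0.2" --pt "0 0 0 0 0 0.4 0.2" --pt "0 0 0 0 0 0.4 0.2"

```text
time_s: 5.95
tcp_pos: [0.6333, -0.1279, 0.2465]
ee_rot: [[0.944, -0.329, -0.0], [-0.329, -0.944, -0.0], [-0.0, 0.0, -1.0]]
wrist_force: [0.0, -0.0, -2.7]
gripper_width: 0.568
gripper_force: 30.0
```

Call:
arm_command --pt "0 0 0 0 0 0.1 0.2" --pt "0 0 0 0 0 0.2 0.2" --pt "0 0 0 0 0 0.2 0.2" --pt "0 0 0 0 0 0.2 0.2"

```text
time_s: 6.28
tcp_pos: [0.6333, -0.1278, 0.2444]
ee_rot: [[0.944, -0.329, -0.0], [-0.329, -0.944, 0.0], [-0.0, 0.0, -1.0]]
wrist_force: [-0.3, -0.2, -1.5]
gripper_width: 0.571
gripper_force: 30.0
```

Call:
arm_command --pt "0 0 0 0 0 0.1 0.2" --pt "0 0 0 0 0 0.2 0.2" --pt "0 0 0 0 0 0.3 0.2" --pt "0 0 0 0 0 0.3 0.2"

```text
time_s: 6.62
tcp_pos: [0.6334, -0.1278, 0.2414]
ee_rot: [[0.944, -0.329, 0.0], [-0.329, -0.944, 0.0], [0.0, -0.0, -1.0]]
wrist_force: [0.6, 0.3, -2.2]
gripper_width: 0.57
gripper_force: 30.0
```

Call:
arm_command --pt "0 0 0 0 0 0.1 0.2" --pt "0 0 0 0 0 0.2 0.2" --pt "0 0 0 0 0 0.2 0.2"

```text
time_s: 6.87
tcp_pos: [0.6335, -0.1278, 0.2395]
ee_rot: [[0.944, -0.329, 0.0], [-0.329, -0.944, 0.0], [0.0, -0.0, -1.0]]
wrist_force: [-0.1, -0.1, -1.0]
gripper_width: 0.566
gripper_force: 30.0
```

Call:
arm_command --pt "0 0 0 0 0 0.1 0.2" --pt "0 0 0 0 0 0.1 0.2" --pt "0 0 0 0 0 0.1 0.2"

```text
time_s: 7.12
tcp_pos: [0.6335, -0.1278, 0.2386]
ee_rot: [[0.944, -0.329, 0.0], [-0.329, -0.944, 0.0], [0.0, -0.0, -1.0]]
wrist_force: [1.2, 0.2, -1.8]
gripper_width: 0.57
gripper_force: 30.0
```

```bash
python3 - <<'E'
from h import *
s=sense();print(s["tcp_pos"],s["wrist_force"],s["moment"])
c=capture("scene");h=cv2.cvtColor(c["pixels"],cv2.COLOR_BGR2HSV)[295:335,335:375]
m=cv2.inRange(h,(0,200,80),(6,255,255));v,u=np.nonzero(m);print(len(u),u.mean()+335,v.mean()+295)
# expected pointer px level, upper, lower
f=np.array([.612,.2736]);print(proj(c,[[*f,.125],[*f,.143],[*f,.107]]))
E
```

```text
[ 0.63348134 -0.12778344  0.23857988] [ 1.18402177  0.16679144 -1.8268364 ] [ 0.12020975 -0.14685058  0.00055922]
14 350.2142857142857 311.64285714285717
[[349.51009115 314.96471852]
 [350.55623524 312.0719095 ]
 [348.49619902 317.76585509]]
```

Call:
arm_command --pt "0 0 0 0 0 0.05 0.2" --pt "0 0 0 0 0 0.05 0.2" --pt "0 0 0 0 0 0.05 0.2"

```text
time_s: 7.42
tcp_pos: [0.6335, -0.1278, 0.2381]
ee_rot: [[0.944, -0.329, 0.0], [-0.329, -0.944, 0.0], [0.0, -0.0, -1.0]]
wrist_force: [-0.1, 0.9, -1.9]
gripper_width: 0.571
gripper_force: 30.0
```

Call:
arm_command --pt "0 0 0 0 0 0.05 0.2" --pt "0 0 0 0 0 0.05 0.2" --pt "0 0 0 0 0 0.05 0.2"

```text
time_s: 7.67
tcp_pos: [0.6335, -0.1278, 0.238]
ee_rot: [[0.945, -0.328, 0.001], [-0.328, -0.945, -0.0], [0.001, -0.0, -1.0]]
wrist_force: [0.7, 0.0, -0.8]
gripper_width: 0.572
gripper_force: 30.0
```

Call:
arm_command --pt "0 0 0 0 0 0 0.0" --pt "0 0 0 0 0 0 -0.2" --pt "0 0 0 0 0 0 -0.4" --pt "0 0 0 0 0 0 -1" --pt "0 0 0 0 0 0 -1" --pt "0 0 0 0 0 0 -1"

```text
time_s: 8.17
tcp_pos: [0.6333, -0.128, 0.2374]
ee_rot: [[0.944, -0.329, -0.0], [-0.329, -0.944, -0.0], [-0.0, 0.0, -1.0]]
wrist_force: [0.7, -0.7, 0.9]
gripper_width: 0.815
gripper_force: 0.0
```

Call:
arm_command --pt "0 0 0 0 0 -0.5 -1" --pt "0 0 0 0 0 -1.5 -1" --pt "0 0 0 0 0 -3 -1" --pt "0 0 0 0 0 -5 -1" --pt "0 0 0 0 0 -7.5 -1" --pt "0 0 0 0 0 -10 -1" --pt "0 0 0 0 0 -12 -1" --pt "0 0 0 0 0 -12 -1"

```text
time_s: 8.83
tcp_pos: [0.635, -0.1285, 0.3646]
ee_rot: [[0.944, -0.328, 0.011], [-0.328, -0.945, -0.002], [0.012, -0.002, -1.0]]
wrist_force: [0.6, 0.1, 1.1]
gripper_width: 0.997
gripper_force: 0.0
```

```bash
python3 - <<'E'
from h import *
s=sense();print(s["tcp_pos"],s["joints"].round(1));R=s["ee_rot"]
d=np.array([.627,-.0117,.245])-s["tcp_pos"];print((R.T@d*100).round(2))
b=np.array([-.054,.9985]);import math
print(math.degrees(math.atan2(R[1,0],R[0,0])))
c=capture("scene");cv2.imwrite("pics/rel.png",cv2.resize(c["pixels"][140:350,120:400],None,fx=2.5,fy=2.5,interpolation=cv2.INTER_CUBIC))
E
```

```text
[ 0.63495643 -0.1285339   0.36463354] [  2.9  21.2  16.3   0.1 -84.5  67.9]
[ -4.73 -10.75  11.93]
-19.17068673880289
```

View pics/rel.png

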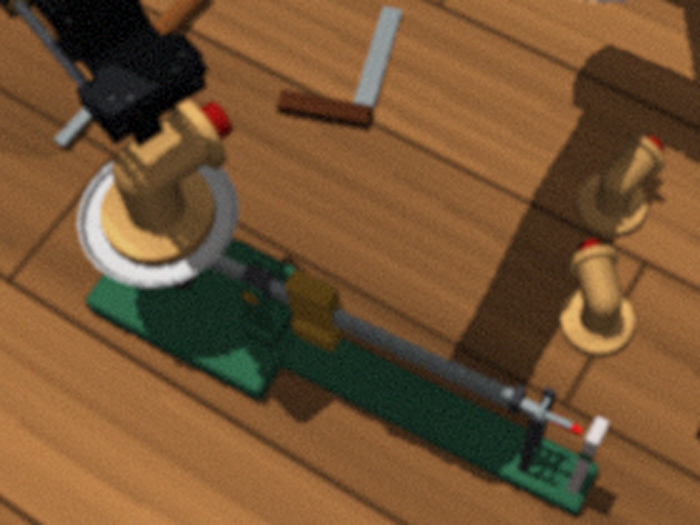

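Call:
arm_command --pt "0 0 0.1 -0.5 -1.0 0 1" --pt "0 0 0.22 -1.2 -2.6 0 1" --pt "0 0 0.34 -2.0 -4.5 0 1" --pt "0 0 0.46 -2.8 -6.4 0 1" --pt "0 0 0.58 -3.6 -8.2 0 1" --pt "0 0 0.7 -4.3 -9.8 0 1" --pt "0 0 0.82 -4.7 -10.7 0 1" --pt "0 0 0.94 -4.7 -10.7 0 1"

```text
time_s: 9.55
tcp_pos: [0.6237, -0.0093, 0.357]
ee_rot: [[0.288, -0.958, -0.001], [-0.958, -0.288, 0.0], [-0.001, 0.001, -1.0]]
wrist_force: [-0.2, -0.1, -0.2]
gripper_width: 0.477
gripper_force: 0.0
```

Call:
arm_command --pt "0 0 0.12 0 0 1 1" --pt "0 0 0.24 0 0 3 1" --pt "0 0 0.24 0 0 6 1" --pt "0 0 0.24 0 0 9 1" --pt "0 0 0.24 0 0 11 1" --pt "0 0 0.24 0 0 12 1" --pt "0 0 0.24 0 0 12 1" --pt "0 0 0.24 0 0 12 1"

```text
time_s: 10.22
tcp_pos: [0.6245, -0.0115, 0.238]
ee_rot: [[0.056, -0.998, 0.0], [-0.998, -0.056, -0.001], [0.001, -0.0, -1.0]]
wrist_force: [0.6, 0.8, 0.1]
gripper_width: 0.009
gripper_force: 0.0
```

```bash
cat > m.py <<'E'
from h import *
def st(save=None):
    s=sense();R=s["ee_rot"];p=s["tcp_pos"];b=np.array([-.054,.9985]);o=np.array([.628,-.0287])
    q=p[:2]-o;print("t",round(s["time_s"],2),"s",round(1000*q@b,1),"side",round(1000*(q[0]*b[1]-q[1]*b[0]),1),"tipz",round(1000*(p[2]-.019),1),"F",s["wrist_force"].round(1),"xax",R[:,0].round(3),"w",round(s["gripper_width"],2))
    c=capture("scene");h=cv2.cvtColor(c["pixels"],cv2.COLOR_BGR2HSV)[295:335,335:375]
    m=cv2.inRange(h,(0,200,80),(6,255,255));v,u=np.nonzero(m)
    if len(u):print("ptr px",len(u),(u.mean()+335).round(1),(v.mean()+295).round(1),"(level 314.6, 6mm=.95px)")
    if save:cv2.imwrite(save,cv2.resize(c["pixels"][180:340,170:400],None,fx=3,fy=3,interpolation=cv2.INTER_CUBIC))
    return c
E
python3 -c "
from m import *
c=st()
b=np.array([-.054,.9985]);o=np.array([.628,-.0287])
h=cv2.cvtColor(c['pixels'],cv2.COLOR_BGR2HSV)[235:290,215:340];m=cv2.inRange(h,(14,150,50),(28,255,255));v,u=np.nonzero(m);print(len(u),u.mean()+215,v.mean()+235,u.min()+215,u.max()+215)
pt=o+.058*b;print(proj(c,[[*pt,.171]]))"
```

```text
t 10.22 s 17.4 side -2.6 tipz 219.0 F [0.6 0.8 0.1] xax [ 0.056 -0.998  0.001] w 0.01
ptr px 19 350.7 311.5 (level 314.6, 6mm=.95px)
3221 291.0052778640174 257.22881092828317 217 339
[[244.82741841 254.42537715]]
```

Call:
arm_command --pt "0 0 0 0 0 1 1" --pt "0 0 0 0 0 2.5 1" --pt "0 0 0 0 0 4.2 1" --pt "0 0 0 0 0 5.6 1" --pt "0 0 0 0 0 6.5 1" --pt "0 0 0 0 0 7.0 1" --pt "0 0 0 0 0 7.2 1" --pt "0 0 0 0 0 7.2 1"

```text
time_s: 10.93
tcp_pos: [0.6244, -0.0113, 0.1658]
ee_rot: [[0.056, -0.998, 0.001], [-0.998, -0.056, -0.0], [0.0, -0.001, -1.0]]
wrist_force: [-0.5, -0.3, 0.4]
gripper_width: 0.004
gripper_force: 0.0
```

Call:
arm_command --pt "0 0 0 -0.2 0 0 1" --pt "0 0 0 -0.4 0 0 1" --pt "0 0 0 -0.5 0 0 1" --pt "0 0 0 -0.6 0 0 1" --pt "0 0 0 -0.7 0 0 1" --pt "0 0 0 -0.7 0 0 1"

```text
time_s: 11.43
tcp_pos: [0.6239, -0.0047, 0.1661]
ee_rot: [[0.056, -0.998, 0.001], [-0.998, -0.056, -0.001], [0.001, -0.001, -1.0]]
wrist_force: [0.9, -2.6, 0.3]
gripper_width: 0.005
gripper_force: 1.5
```

```bash
python3 -c "
from m import *
st('pics/touch.png')"
```

```text
t 11.43 s 24.2 side -2.8 tipz 147.1 F [ 0.9 -2.6  0.3] xax [ 0.056 -0.998  0.001] w 0.0
ptr px 19 350.5 311.9 (level 314.6, 6mm=.95px)
```

View pics/touch.png

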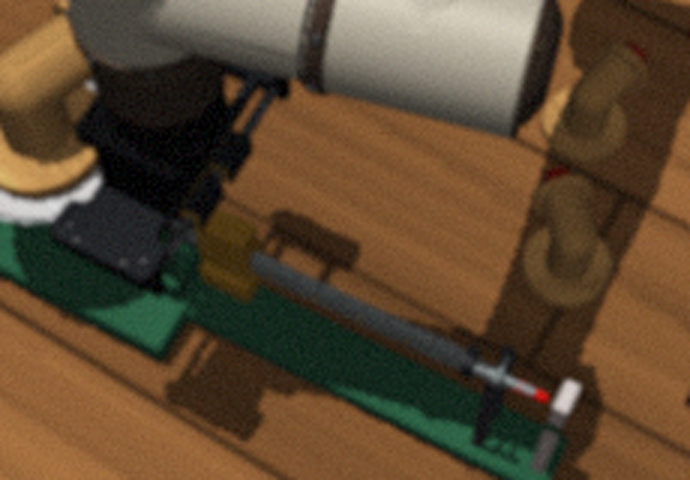

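The fingers (165,230) touch the block (230,255) with about 2.6 N, and the beam is on its upper stop. First easing push.

Call:
arm_command --pt "0 0 0 -0.09 0 -0.1 1" --pt "0 0 0 -0.18 0 -0.2 1" --pt "0 0 0 -0.27 0 -0.31 1" --pt "0 0 0 -0.36 0 -0.41 1"

```text
time_s: 11.82
tcp_pos: [0.6234, -0.0008, 0.1697]
ee_rot: [[0.056, -0.998, -0.0], [-0.998, -0.056, 0.0], [-0.0, 0.0, -1.0]]
wrist_force: [1.1, -1.5, 2.2]
gripper_width: 0.001
gripper_force: 0.9
```

Call:
arm_command --pt "0 0 0 -0.09 0 -0.1 1" --pt "0 0 0 -0.18 0 -0.2 1" --pt "0 0 0 -0.27 0 -0.3 1" --pt "0 0 0 -0.36 0 -0.4 1"

```text
time_s: 12.15
tcp_pos: [0.6233, 0.0034, 0.1736]
ee_rot: [[0.056, -0.998, -0.0], [-0.998, -0.056, 0.0], [-0.0, 0.0, -1.0]]
wrist_force: [0.0, -0.6, 0.4]
gripper_width: 0.003
gripper_force: 0.3
```

Call:
arm_command --pt "0 0 0 -0.1 0 0 1" --pt "0 0 0 -0.2 0 0 1" --pt "0 0 0 -0.3 0 0 1" --pt "0 0 0 -0.4 0 0 1"

```text
time_s: 12.48
tcp_pos: [0.6232, 0.007, 0.1737]
ee_rot: [[0.056, -0.998, 0.0], [-0.998, -0.056, 0.0], [-0.0, -0.0, -1.0]]
wrist_force: [-0.5, -0.6, 0.8]
gripper_width: 0.002
gripper_force: 0.4
```

```bash
python3 -c "
from m import *
st()"
```

```text
t 12.48 s 35.9 side -2.9 tipz 154.7 F [-0.5 -0.6  0.8] xax [ 0.056 -0.998 -0.   ] w 0.0
ptr px 20 350.7 311.4 (level 314.6, 6mm=.95px)
```

Call:
arm_command --pt "0 0 0 -0.1 0 0 1" --pt "0 0 0 -0.2 0 0 1" --pt "0 0 0 -0.3 0 0 1" --pt "0 0 0 -0.4 0 0 1" --pt "0 0 0 -0.5 0 0 1" --pt "0 0 0 -0.6 0 0 1"

```text
time_s: 13.03
tcp_pos: [0.6228, 0.0126, 0.1737]
ee_rot: [[0.056, -0.998, -0.0], [-0.998, -0.056, -0.001], [0.001, 0.0, -1.0]]
wrist_force: [-0.3, -2.1, 0.1]
gripper_width: 0.0
gripper_force: 1.1
```

Call:
arm_command --pt "0 0 0 0.2 0 0 1" --pt "0 0 0 0.4 0 0.1 1" --pt "0 0 0 0.4 0 0.4 1" --pt "0 0 0 0.4 0 0.7 1" --pt "0 0 0 0.2 0 0.7 1" --pt "0 0 0 0.1 0 0.7 1" --pt "0 0 0 0 0 0.7 1"

```text
time_s: 13.62
tcp_pos: [0.6228, 0.0127, 0.1666]
ee_rot: [[0.056, -0.998, -0.0], [-0.998, -0.056, -0.001], [0.001, 0.0, -1.0]]
wrist_force: [0.8, -3.2, 0.0]
gripper_width: 0.006
gripper_force: 1.1
```

Call:
arm_command --pt "0 0 0 -0.09 0 -0.1 1" --pt "0 0 0 -0.18 0 -0.2 1" --pt "0 0 0 -0.27 0 -0.31 1"

```text
time_s: 13.87
tcp_pos: [0.6225, 0.0153, 0.1699]
ee_rot: [[0.056, -0.998, -0.0], [-0.998, -0.056, -0.0], [0.0, 0.0, -1.0]]
wrist_force: [0.8, -2.6, -0.4]
gripper_width: 0.008
gripper_force: 1.0
```

```bash
python3 -c "
from m import *
st()"
```

```text
t 13.87 s 44.2 side -3.1 tipz 150.9 F [ 0.8 -2.6 -0.4] xax [ 0.056 -0.998  0.   ] w 0.01
ptr px 17 350.4 311.5 (level 314.6, 6mm=.95px)
```

Call:
arm_command --pt "0 0 0 -0.09 0 -0.1 1" --pt "0 0 0 -0.18 0 -0.2 1" --pt "0 0 0 -0.27 0 -0.3 1" --pt "0 0 0 -0.36 0 -0.4 1" --pt "0 0 0 -0.45 0 -0.5 1"

```text
time_s: 14.33
tcp_pos: [0.6225, 0.0204, 0.175]
ee_rot: [[0.056, -0.998, 0.0], [-0.998, -0.056, 0.0], [-0.0, -0.0, -1.0]]
wrist_force: [0.6, -0.8, -0.0]
gripper_width: 0.002
gripper_force: 0.3
```

Call:
arm_command --pt "0 0 0 -0.14 0 0 1" --pt "0 0 0 -0.28 0 0 1" --pt "0 0 0 -0.42 0 0 1" --pt "0 0 0 -0.56 0 0 1" --pt "0 0 0 -0.7 0 0 1" --pt "0 0 0 -0.8 0 0 1" --pt "0 0 0 -0.9 0 0 1" --pt "0 0 0 -1.08 0 0 1"

```text
time_s: 15.0
tcp_pos: [0.6217, 0.0308, 0.1747]
ee_rot: [[0.056, -0.998, -0.0], [-0.998, -0.056, -0.0], [0.0, 0.0, -1.0]]
wrist_force: [0.0, -2.1, 0.0]
gripper_width: 0.004
gripper_force: 1.0
```

Call:
arm_command --pt "0 0 0 0.2 0 0 1" --pt "0 0 0 0.4 0 0.1 1" --pt "0 0 0 0.4 0 0.4 1" --pt "0 0 0 0.4 0 0.7 1" --pt "0 0 0 0.2 0 0.7 1" --pt "0 0 0 0.1 0 0.7 1" --pt "0 0 0 0 0 0.7 1"

```text
time_s: 15.58
tcp_pos: [0.6217, 0.0307, 0.1677]
ee_rot: [[0.056, -0.998, -0.0], [-0.998, -0.056, -0.001], [0.001, 0.0, -1.0]]
wrist_force: [-0.3, -1.6, 0.0]
gripper_width: 0.009
gripper_force: 0.8
```

Call:
arm_command --pt "0 0 0 -0.09 0 -0.1 1" --pt "0 0 0 -0.18 0 -0.2 1" --pt "0 0 0 -0.27 0 -0.31 1"

```text
time_s: 15.83
tcp_pos: [0.6215, 0.0332, 0.171]
ee_rot: [[0.056, -0.998, -0.0], [-0.998, -0.056, -0.001], [0.001, 0.0, -1.0]]
wrist_force: [-0.5, -2.7, -0.1]
gripper_width: 0.004
gripper_force: 1.0
```

```bash
python3 -c "
from m import *
st()"
```

```text
t 15.83 s 62.2 side -3.1 tipz 152.0 F [-0.5 -2.7 -0.1] xax [ 0.056 -0.998  0.001] w 0.0
ptr px 17 350.6 311.6 (level 314.6, 6mm=.95px)
```

Call:
arm_command --pt "0 0 0 -0.09 0 -0.1 1" --pt "0 0 0 -0.18 0 -0.2 1" --pt "0 0 0 -0.27 0 -0.3 1" --pt "0 0 0 -0.36 0 -0.4 1" --pt "0 0 0 -0.45 0 -0.5 1"

```text
time_s: 16.3
tcp_pos: [0.6215, 0.0383, 0.1761]
ee_rot: [[0.056, -0.998, 0.0], [-0.998, -0.056, 0.0], [-0.0, -0.0, -1.0]]
wrist_force: [-1.7, -0.5, -1.3]
gripper_width: 0.01
gripper_force: 0.3
```

Call:
arm_command --pt "0 0 0 -0.14 0 0 1" --pt "0 0 0 -0.28 0 0 1" --pt "0 0 0 -0.42 0 0 1" --pt "0 0 0 -0.56 0 0 1" --pt "0 0 0 -0.7 0 0 1" --pt "0 0 0 -0.8 0 0 1" --pt "0 0 0 -0.9 0 0 1" --pt "0 0 0 -1.08 0 0 1"

```text
time_s: 16.97
tcp_pos: [0.6208, 0.0488, 0.1759]
ee_rot: [[0.056, -0.998, -0.0], [-0.998, -0.056, -0.0], [0.0, 0.0, -1.0]]
wrist_force: [0.0, -1.8, 0.0]
gripper_width: 0.007
gripper_force: 0.8
```

Call:
arm_command --pt "0 0 0 0.2 0 0 1" --pt "0 0 0 0.4 0 0.1 1" --pt "0 0 0 0.4 0 0.4 1" --pt "0 0 0 0.4 0 0.7 1" --pt "0 0 0 0.4 0 0.7 1" --pt "0 0 0 0.4 0 0.7 1" --pt "0 0 0 0.4 0 0.7 1" --pt "0 0 0 0.4 0 0.7 1"

```text
time_s: 17.63
tcp_pos: [0.6211, 0.0448, 0.1689]
ee_rot: [[0.056, -0.998, 0.0], [-0.998, -0.056, 0.0], [-0.0, -0.0, -1.0]]
wrist_force: [0.4, -0.1, 0.6]
gripper_width: 0.004
gripper_force: 0.0
```

```bash
python3 -c "
from m import *
st()"
```

```text
t 17.63 s 73.8 side -2.9 tipz 149.9 F [ 0.4 -0.1  0.6] xax [ 0.056 -0.998 -0.   ] w 0.0
ptr px 18 350.1 311.7 (level 314.6, 6mm=.95px)
```

Call:
arm_command --pt "0 0 0 -0.2 0 0 1" --pt "0 0 0 -0.3 0 0 1" --pt "0 0 0 -0.4 0 0 1" --pt "0 0 0 -0.49 0 -0.1 1" --pt "0 0 0 -0.58 0 -0.2 1" --pt "0 0 0 -0.67 0 -0.31 1"

```text
time_s: 18.18
tcp_pos: [0.6204, 0.0511, 0.1719]
ee_rot: [[0.056, -0.998, -0.001], [-0.998, -0.056, -0.001], [0.001, 0.001, -1.0]]
wrist_force: [0.4, -2.3, 0.2]
gripper_width: 0.006
gripper_force: 1.1
```

Call:
arm_command --pt "0 0 0 -0.09 0 -0.1 1" --pt "0 0 0 -0.18 0 -0.2 1" --pt "0 0 0 -0.27 0 -0.3 1" --pt "0 0 0 -0.36 0 -0.4 1" --pt "0 0 0 -0.45 0 -0.5 1"

```text
time_s: 18.6
tcp_pos: [0.6205, 0.0563, 0.1772]
ee_rot: [[0.056, -0.998, 0.001], [-0.998, -0.056, 0.0], [-0.0, -0.001, -1.0]]
wrist_force: [-0.0, -0.8, -0.9]
gripper_width: 0.004
gripper_force: 0.3
```

Call:
arm_command --pt "0 0 0 -0.14 0 0 1" --pt "0 0 0 -0.28 0 0 1" --pt "0 0 0 -0.42 0 0 1" --pt "0 0 0 -0.56 0 0 1" --pt "0 0 0 -0.7 0 0 1" --pt "0 0 0 -0.8 0 0 1" --pt "0 0 0 -0.9 0 0 1" --pt "0 0 0 -1.08 0 0 1"

```text
time_s: 19.27
tcp_pos: [0.6198, 0.0669, 0.177]
ee_rot: [[0.056, -0.998, 0.0], [-0.998, -0.056, 0.0], [-0.0, -0.0, -1.0]]
wrist_force: [-0.2, -0.2, -0.1]
gripper_width: 0.004
gripper_force: 0.0
```

Call:
arm_command --pt "0 0 0 0.2 0 0 1" --pt "0 0 0 0.4 0 0.1 1" --pt "0 0 0 0.4 0 0.4 1" --pt "0 0 0 0.4 0 0.7 1" --pt "0 0 0 0.4 0 0.7 1" --pt "0 0 0 0.4 0 0.7 1" --pt "0 0 0 0.4 0 0.7 1" --pt "0 0 0 0.4 0 0.7 1"

```text
time_s: 19.93
tcp_pos: [0.6201, 0.0627, 0.17]
ee_rot: [[0.056, -0.998, 0.0], [-0.998, -0.056, 0.0], [-0.0, -0.0, -1.0]]
wrist_force: [-0.3, 0.0, -0.7]
gripper_width: 0.008
gripper_force: 0.0
```

```bash
python3 -c "
from m import *
st()"
```

```text
t 19.93 s 91.7 side -3.0 tipz 151.0 F [-0.3  0.  -0.7] xax [ 0.056 -0.998 -0.   ] w 0.01
ptr px 18 350.3 312.8 (level 314.6, 6mm=.95px)
```

Pointer is about 11 mm above level, so two more notches. Next is notch 5.

Call:
arm_command --pt "0 0 0 -0.2 0 0.1 1" --pt "0 0 0 -0.3 0 0.1 1" --pt "0 0 0 -0.4 0 0.1 1" --pt "0 0 0 -0.48 0 0.0 1" --pt "0 0 0 -0.56 0 -0.1 1" --pt "0 0 0 -0.64 0 -0.2 1"

```text
time_s: 20.48
tcp_pos: [0.6194, 0.0688, 0.1719]
ee_rot: [[0.056, -0.998, -0.001], [-0.998, -0.056, -0.001], [0.001, 0.001, -1.0]]
wrist_force: [0.1, -2.1, -1.0]
gripper_width: 0.005
gripper_force: 1.0
```

Call:
arm_command --pt "0 0 0 -0.09 0 -0.1 1" --pt "0 0 0 -0.18 0 -0.2 1" --pt "0 0 0 -0.27 0 -0.3 1" --pt "0 0 0 -0.36 0 -0.4 1" --pt "0 0 0 -0.45 0 -0.4 1"

```text
time_s: 20.9
tcp_pos: [0.6197, 0.0741, 0.1764]
ee_rot: [[0.056, -0.998, 0.001], [-0.998, -0.056, 0.001], [-0.001, -0.001, -1.0]]
wrist_force: [-1.2, 0.2, 0.4]
gripper_width: 0.003
gripper_force: 0.3
```

Call:
arm_command --pt "0 0 0 -0.12 0 0 1" --pt "0 0 0 -0.24 0 0 1" --pt "0 0 0 -0.36 0 0 1" --pt "0 0 0 -0.48 0 0 1" --pt "0 0 0 -0.6 0 0 1" --pt "0 0 0 -0.7 0 0 1" --pt "0 0 0 -0.8 0 0 1" --pt "0 0 0 -0.9 0 0 1"

```text
time_s: 21.57
tcp_pos: [0.6189, 0.0828, 0.1759]
ee_rot: [[0.056, -0.998, 0.0], [-0.998, -0.056, 0.0], [-0.0, -0.0, -1.0]]
wrist_force: [0.4, 0.3, -0.2]
gripper_width: 0.008
gripper_force: 0.0
```

Call:
arm_command --pt "0 0 0 -0.1 0 0 1" --pt "0 0 0 -0.18 0 0 1" --pt "0 0 0 -0.18 0 0 1"

```text
time_s: 21.82
tcp_pos: [0.6188, 0.0846, 0.176]
ee_rot: [[0.056, -0.998, 0.0], [-0.998, -0.056, 0.0], [-0.0, -0.0, -1.0]]
wrist_force: [0.0, -0.1, -0.5]
gripper_width: 0.004
gripper_force: 0.0
```

Call:
arm_command --pt "0 0 0 0.2 0 0 1" --pt "0 0 0 0.4 0 0.1 1" --pt "0 0 0 0.4 0 0.4 1" --pt "0 0 0 0.4 0 0.8 1" --pt "0 0 0 0.4 0 0.8 1" --pt "0 0 0 0.4 0 0.8 1" --pt "0 0 0 0.4 0 0.8 1" --pt "0 0 0 0.4 0 0.8 1"

```text
time_s: 22.48
tcp_pos: [0.6191, 0.0805, 0.168]
ee_rot: [[0.056, -0.998, 0.0], [-0.998, -0.056, 0.0], [0.0, -0.0, -1.0]]
wrist_force: [0.1, -0.1, 0.2]
gripper_width: 0.005
gripper_force: 0.0
```

```bash
python3 -c "
from m import *
st()"
```

```text
t 22.48 s 109.5 side -3.0 tipz 149.0 F [ 0.1 -0.1  0.2] xax [ 0.056 -0.998  0.   ] w 0.0
ptr px 22 349.7 313.7 (level 314.6, 6mm=.95px)
```

Call:
arm_command --pt "0 0 0 -0.2 0 0 1" --pt "0 0 0 -0.3 0 0 1" --pt "0 0 0 -0.4 0 0 1" --pt "0 0 0 -0.48 0 -0.08 1" --pt "0 0 0 -0.56 0 -0.16 1" --pt "0 0 0 -0.64 0 -0.25 1"

```text
time_s: 23.03
tcp_pos: [0.6185, 0.0866, 0.1705]
ee_rot: [[0.056, -0.998, -0.0], [-0.998, -0.056, -0.001], [0.001, 0.0, -1.0]]
wrist_force: [-0.1, -2.5, 0.1]
gripper_width: 0.003
gripper_force: 0.9
```

Call:
arm_command --pt "0 0 0 -0.09 0 -0.1 1" --pt "0 0 0 -0.18 0 -0.2 1" --pt "0 0 0 -0.27 0 -0.3 1" --pt "0 0 0 -0.36 0 -0.4 1" --pt "0 0 0 -0.45 0 -0.45 1"

```text
time_s: 23.45
tcp_pos: [0.6185, 0.0915, 0.1752]
ee_rot: [[0.056, -0.998, 0.0], [-0.998, -0.056, 0.0], [-0.0, -0.0, -1.0]]
wrist_force: [0.1, 0.2, 1.3]
gripper_width: 0.003
gripper_force: 0.0
```

Call:
arm_command --pt "0 0 0 -0.12 0 0 1" --pt "0 0 0 -0.24 0 0 1" --pt "0 0 0 -0.36 0 0 1" --pt "0 0 0 -0.48 0 0 1" --pt "0 0 0 -0.6 0 0 1" --pt "0 0 0 -0.7 0 0 1" --pt "0 0 0 -0.8 0 0 1" --pt "0 0 0 -0.9 0 0 1"

```text
time_s: 24.12
tcp_pos: [0.6179, 0.1004, 0.1749]
ee_rot: [[0.056, -0.998, 0.0], [-0.998, -0.056, 0.0], [-0.0, -0.0, -1.0]]
wrist_force: [0.4, -0.8, -0.1]
gripper_width: 0.006
gripper_force: 0.2
```

Call:
arm_command --pt "0 0 0 -0.1 0 0 1" --pt "0 0 0 -0.17 0 0 1" --pt "0 0 0 -0.17 0 0 1"

```text
time_s: 24.37
tcp_pos: [0.6179, 0.1023, 0.175]
ee_rot: [[0.056, -0.998, 0.0], [-0.998, -0.056, 0.0], [-0.0, -0.0, -1.0]]
wrist_force: [-0.4, -0.8, 0.3]
gripper_width: 0.002
gripper_force: 0.0
```

Call:
arm_command --pt "0 0 0 0.3 0 0 1" --pt "0 0 0 0.6 0 0 1" --pt "0 0 0 1.0 0 0 1" --pt "0 0 0 1.0 0 0 1" --pt "0 0 0 1.0 0 0 1" --pt "0 0 0 1.0 0 0 1" --pt "0 0 0 1.0 0 0 1" --pt "0 0 0 1.0 0 0 1"

```text
time_s: 25.03
tcp_pos: [0.6183, 0.0921, 0.175]
ee_rot: [[0.056, -0.998, -0.0], [-0.998, -0.056, 0.0], [-0.0, 0.0, -1.0]]
wrist_force: [-1.0, 0.8, 0.6]
gripper_width: 0.003
gripper_force: 0.0
```

Call:
arm_command --pt "0 0 0 0 0 0 1" --pt "0 0 0 0 0 0 1" --pt "0 0 0 0 0 0 1" --pt "0 0 0 0 0 0 1" --pt "0 0 0 0 0 0 1" --pt "0 0 0 0 0 0 1"

```text
time_s: 25.53
tcp_pos: [0.6183, 0.092, 0.1749]
ee_rot: [[0.056, -0.998, 0.0], [-0.998, -0.056, 0.0], [-0.0, -0.0, -1.0]]
wrist_force: [0.1, -0.5, 0.1]
gripper_width: 0.007
gripper_force: 0.0
```

```bash
python3 -c "
from m import *
c=st();cv2.imwrite('pics/fin.png',cv2.resize(c['pixels'][230:340,220:370],None,fx=5,fy=5,interpolation=cv2.INTER_CUBIC))"
```

```text
t 25.53 s 121.1 side -3.1 tipz 155.9 F [ 0.1 -0.5  0.1] xax [ 0.056 -0.998 -0.   ] w 0.01
ptr px 19 349.6 314.9 (level 314.6, 6mm=.95px)
```

View pics/fin.png

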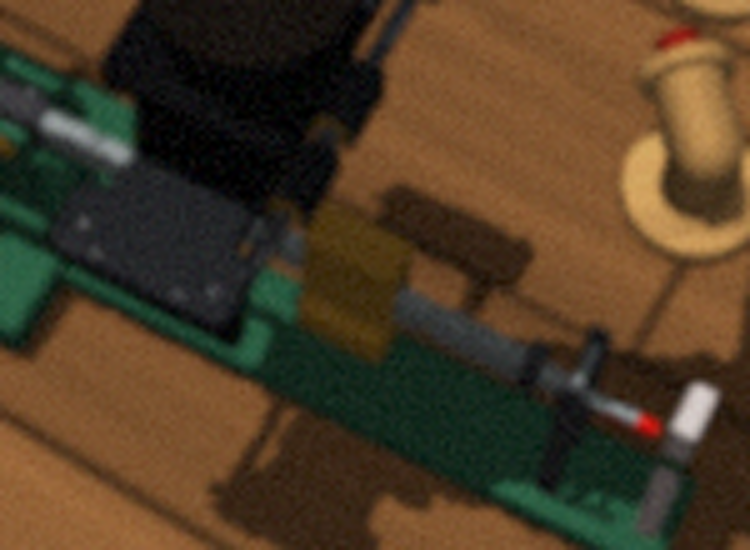

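The poise (355,280) is out by six notches and the pointer (648,425) is near the middle of the post. I probe lightly for the detent, to confirm it is seated.

Call:
arm_command --pt "0 0 0 -0.3 0 0 1" --pt "0 0 0 -0.6 0 0 1" --pt "0 0 0 -0.9 0 0 1" --pt "0 0 0 -1.02 0 0 1" --pt "0 0 0 -1.06 0 0 1" --pt "0 0 0 -1.06 0 0 1"

```text
time_s: 26.08
tcp_pos: [0.6177, 0.1028, 0.1749]
ee_rot: [[0.056, -0.998, -0.0], [-0.998, -0.056, -0.0], [0.0, 0.0, -1.0]]
wrist_force: [-0.3, 0.4, 0.4]
gripper_width: 0.011
gripper_force: 0.0
```

Call:
arm_command --pt "0 0 0 -0.03 0 0 1" --pt "0 0 0 -0.05 0 0 1" --pt "0 0 0 -0.05 0 0 1"

```text
time_s: 26.33
tcp_pos: [0.6177, 0.103, 0.1749]
ee_rot: [[0.056, -0.998, -0.0], [-0.998, -0.056, 0.0], [-0.0, 0.0, -1.0]]
wrist_force: [0.6, -0.1, 0.7]
gripper_width: 0.005
gripper_force: 0.0
```

Call:
arm_command --pt "0 0 0 -0.03 0 0 1" --pt "0 0 0 -0.05 0 0 1" --pt "0 0 0 -0.05 0 0 1"

```text
time_s: 26.58
tcp_pos: [0.6177, 0.1036, 0.175]
ee_rot: [[0.056, -0.998, 0.0], [-0.998, -0.056, 0.0], [-0.0, -0.0, -1.0]]
wrist_force: [0.6, -1.3, 0.1]
gripper_width: 0.007
gripper_force: 0.0
```

```bash
python3 -c "
from m import *
st()"
```

```text
t 26.58 s 132.6 side -3.1 tipz 156.0 F [ 0.6 -1.3  0.1] xax [ 0.056 -0.998 -0.   ] w 0.01
ptr px 17 349.5 315.2 (level 314.6, 6mm=.95px)
```

Call:
arm_command --pt "0 0 0 -0.03 0 0 1" --pt "0 0 0 -0.05 0 0 1" --pt "0 0 0 -0.05 0 0 1"

```text
time_s: 26.88
tcp_pos: [0.6177, 0.1041, 0.1749]
ee_rot: [[0.056, -0.998, -0.0], [-0.998, -0.056, 0.0], [-0.0, 0.0, -1.0]]
wrist_force: [0.3, -0.6, 0.0]
gripper_width: 0.002
gripper_force: 0.0
```

Call:
arm_command --pt "0 0 0 -0.03 0 0 1" --pt "0 0 0 -0.05 0 0 1" --pt "0 0 0 -0.05 0 0 1"

```text
time_s: 27.13
tcp_pos: [0.6176, 0.1046, 0.1749]
ee_rot: [[0.056, -0.998, -0.0], [-0.998, -0.056, -0.0], [-0.0, 0.0, -1.0]]
wrist_force: [-0.9, -0.7, -0.3]
gripper_width: 0.004
gripper_force: 0.0
```

```bash
python3 -c "
from m import *
st()"
```

```text
t 27.13 s 133.7 side -3.2 tipz 155.9 F [-0.9 -0.7 -0.3] xax [ 0.056 -0.998 -0.   ] w 0.0
ptr px 15 349.7 314.8 (level 314.6, 6mm=.95px)
```

Call:
arm_command --pt "0 0 0 -0.03 0 0 1" --pt "0 0 0 -0.05 0 0 1" --pt "0 0 0 -0.05 0 0 1"

```text
time_s: 27.43
tcp_pos: [0.6176, 0.1049, 0.1749]
ee_rot: [[0.056, -0.998, -0.0], [-0.998, -0.056, -0.0], [0.0, 0.0, -1.0]]
wrist_force: [-0.2, -0.0, -0.1]
gripper_width: 0.005
gripper_force: 0.3
```

Call:
arm_command --pt "0 0 0 -0.03 0 0 1" --pt "0 0 0 -0.05 0 0 1" --pt "0 0 0 -0.05 0 0 1"

```text
time_s: 27.68
tcp_pos: [0.6175, 0.1053, 0.1749]
ee_rot: [[0.056, -0.998, -0.0], [-0.998, -0.056, -0.0], [0.0, 0.0, -1.0]]
wrist_force: [1.0, -2.8, -0.9]
gripper_width: 0.009
gripper_force: 0.8
```

```bash
python3 -c "
from m import *
st()"
```

```text
t 27.68 s 134.4 side -3.3 tipz 155.9 F [ 1.  -2.8 -0.9] xax [ 0.056 -0.998  0.   ] w 0.01
ptr px 19 349.7 315.2 (level 314.6, 6mm=.95px)
```

Contact came at 134.2 against an expected 134.5, and the poise resisted about 2 N, so it sits in the detent. I now withdraw and check the rest position.

Call:
arm_command --pt "0 0 0 0.3 0 0 1" --pt "0 0 0 0.8 0 0 1" --pt "0 0 0 1.5 0 0 1" --pt "0 0 0 1.5 0 -1 1" --pt "0 0 0 1.5 0 -3 1" --pt "0 0 0 1.5 0 -6 1" --pt "0 0 0 1.5 0 -9 1" --pt "0 0 0 1.5 0 -12 1"

```text
time_s: 28.4
tcp_pos: [0.6183, 0.0903, 0.2972]
ee_rot: [[0.056, -0.998, 0.001], [-0.998, -0.056, 0.0], [-0.0, -0.001, -1.0]]
wrist_force: [-0.4, 0.6, 0.8]
gripper_width: -0.001
gripper_force: 0.0
```

Call:
arm_command --pt "0 0 0 0 2 -3 1" --pt "0 0 0 0 5 -5 1" --pt "0 0 0 0 8 -6 1" --pt "0 0 0 0 11 -6 1" --pt "0 0 0 0 14 -6 1" --pt "0 0 0 0 17 -6 1" --pt "0 0 0 0 19 -6 1" --pt "0 0 0 0 20 -6 1"

```text
time_s: 29.07
tcp_pos: [0.4166, 0.0787, 0.3565]
ee_rot: [[0.057, -0.998, 0.002], [-0.998, -0.057, 0.002], [-0.002, -0.003, -1.0]]
wrist_force: [-0.4, 0.1, 0.3]
gripper_width: 0.005
gripper_force: 0.0
```

Call:
arm_command --pt "0 0 0 0 0 0 1" --pt "0 0 0 0 0 0 1" --pt "0 0 0 0 0 0 1" --pt "0 0 0 0 0 0 1" --pt "0 0 0 0 0 0 1" --pt "0 0 0 0 0 0 1" --pt "0 0 0 0 0 0 1" --pt "0 0 0 0 0 0 1"

```text
time_s: 29.73
tcp_pos: [0.419, 0.0794, 0.3547]
ee_rot: [[0.056, -0.998, -0.001], [-0.998, -0.056, -0.0], [0.0, 0.001, -1.0]]
wrist_force: [-0.1, 0.8, -0.1]
gripper_width: 0.006
gripper_force: 0.0
```

```bash
python3 -c "
from m import *
import pickle
I=np.mean([capture('scene')['pixels'].astype(float) for _ in range(6)],0)
def f(I):
    a=I[300:325,335:365];w=np.clip(a[...,2]-1.6*a[...,1]-30,0,None);v,u=np.mgrid[300:325,335:365];return (u*w).sum()/w.sum(),(v*w).sum()/w.sum(),w.sum()
print(f(I),f(pickle.load(open('scene0.pkl','rb'))['pixels'].astype(float)))
cv2.imwrite('pics/end.png',cv2.resize(I.astype('uint8')[150:340,140:380],None,fx=3,fy=3,interpolation=cv2.INTER_CUBIC))
print(sense()['tcp_pos'],sense()['time_s'])"
```

```text
(np.float64(349.2465548232475), np.float64(314.7019717849556), np.float64(1223.9333333333332)) (np.float64(349.30458846634536), np.float64(314.2715586502411), np.float64(1120.1999999999998))
[0.41871638 0.0794085  0.35499349] 30.0333
```

View pics/end.png

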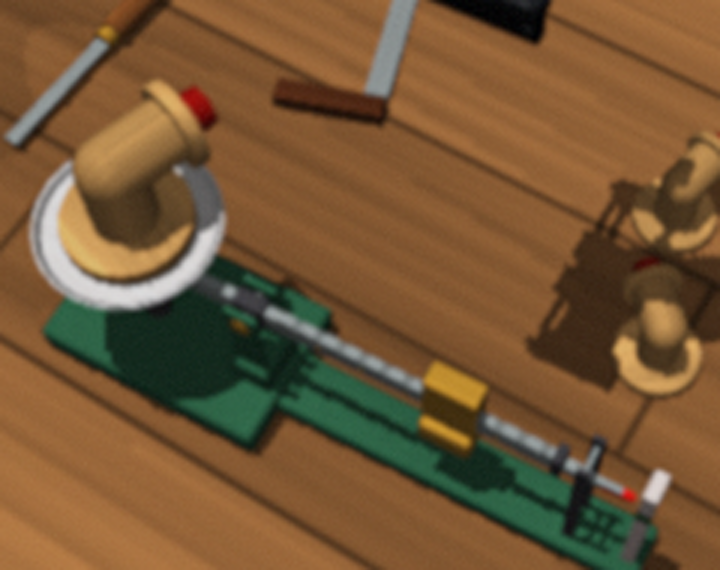

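The pattern stands centred in the pan, and the poise (453,405) is seated. The pointer (630,495) is about 2 mm under its starting level and inside the band; the neighbouring notch would put it about 4 mm off the other way.

```bash
python3 -c "
from station import finish_job
print(finish_job())"
```

```text
the job is handed in; nothing more can be done
None
```

The job is handed in: the pattern stands centred on the pan on its big flange, and the poise sits six notches out (about 300 g). The pointer rests about 2 to 3 mm below centre, inside the green band's 4.5 mm. The highest sideways push I read on the poise was about 3 N, read only at the end of each move. The gouge, core box and try square were not touched, and the clock stood at about 30 s of the 72 s allowed.

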